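# Spin-test salvaged blower motors and scrap the ones that bind

### The job

First push the impeller of each of the four blower motors round, one way, by about a quarter turn or more to find out how it runs, with the motors left in their places. Then stand every motor whose impeller binds (it stops as soon as the push ends) upright on the floor of the red scrap tray; leave those whose impeller runs on freely standing where they are, knock no motor over, and leave everything else on the desk alone.

Things in the scene. Friction and masses are not known exactly. Their poses are not given: they have to be found in the camera images.
- motor_a: One of four like blower motors, 240 g, loose, upright (z = axle, up). Origin: under its 60x60x6 mm foot. Can 46 mm wide to 34 mm high. Impeller: 5 radial upright blades 72 deg apart, 3 mm thick, out to 42 mm radius, 40 to 56 mm high, unshrouded, white, one blue; disc of 18 mm radius below. Hub on the axle: black, 18 mm wide, to 84 mm high, 28 mm clear of the blades: lift the motor by it.
- rotor_a (a joint): Turn of motor_a's impeller on its foot, rad, + counter-clockwise from above, counts over full turns, about 0 at the start; at 0 the blue blade points along the motor's +x. A good one pushed through at 0.2 m/s runs on by over 1 rad; a binding one takes 0.2 to 0.5 N at the blade tip and stops where the push ends. The foot does not slide under such a push.
- motor_b: One of four like blower motors, 240 g, loose, upright (z = axle, up). Origin: under its 60x60x6 mm foot. Can 46 mm wide to 34 mm high. Impeller: 5 radial upright blades 72 deg apart, 3 mm thick, out to 42 mm radius, 40 to 56 mm high, unshrouded, white, one blue; disc of 18 mm radius below. Hub on the axle: black, 18 mm wide, to 84 mm high, 28 mm clear of the blades: lift the motor by it.
- rotor_b (a joint): Turn of motor_b's impeller on its foot, rad, + counter-clockwise from above, counts over full turns, about 0 at the start; at 0 the blue blade points along the motor's +x. A good one pushed through at 0.2 m/s runs on by over 1 rad; a binding one takes 0.2 to 0.5 N at the blade tip and stops where the push ends. The foot does not slide under such a push.
- motor_c: One of four like blower motors, 240 g, loose, upright (z = axle, up). Origin: under its 60x60x6 mm foot. Can 46 mm wide to 34 mm high. Impeller: 5 radial upright blades 72 deg apart, 3 mm thick, out to 42 mm radius, 40 to 56 mm high, unshrouded, white, one blue; disc of 18 mm radius below. Hub on the axle: black, 18 mm wide, to 84 mm high, 28 mm clear of the blades: lift the motor by it.
- rotor_c (a joint): Turn of motor_c's impeller on its foot, rad, + counter-clockwise from above, counts over full turns, about 0 at the start; at 0 the blue blade points along the motor's +x. A good one pushed through at 0.2 m/s runs on by over 1 rad; a binding one takes 0.2 to 0.5 N at the blade tip and stops where the push ends. The foot does not slide under such a push.
- motor_d: One of four like blower motors, 240 g, loose, upright (z = axle, up). Origin: under its 60x60x6 mm foot. Can 46 mm wide to 34 mm high. Impeller: 5 radial upright blades 72 deg apart, 3 mm thick, out to 42 mm radius, 40 to 56 mm high, unshrouded, white, one blue; disc of 18 mm radius below. Hub on the axle: black, 18 mm wide, to 84 mm high, 28 mm clear of the blades: lift the motor by it.
- rotor_d (a joint): Turn of motor_d's impeller on its foot, rad, + counter-clockwise from above, counts over full turns, about 0 at the start; at 0 the blue blade points along the motor's +x. A good one pushed through at 0.2 m/s runs on by over 1 rad; a binding one takes 0.2 to 0.5 N at the blade tip and stops where the push ends. The foot does not slide under such a push.
- tray: Red open scrap tray, fixed to the desk: 245 (x) x 145 (y) x 32 mm outside, walls and floor 5 mm thick. Origin: centre of its underside. It may be on the left or the right. Two motors fit standing side by side along its x.
- case: Bystander: flat grey parts case, fixed, 220 x 130 x 51 mm high; origin under its centre.
- jar: Bystander: amber bottle, loose, 36 mm across, 90 mm high, among the motors; origin under its centre.
- transformer: Bystander: small transformer block, loose, 44 x 44 x 50 mm high; origin under its centre.
- dial: Bystander: loose instrument knob lying on its flange, 34 mm across, 22 mm high; origin under its centre.
- multimeter: Bystander: yellow multimeter lying flat, loose, 130 (x) x 72 (y) x 38 mm high; origin under its centre.
- emitter: Bystander: black screw-base heat emitter, loose, standing on its 76 mm wide face, 94 mm high; origin under its centre.
- screwdriver: Bystander: screwdriver lying along its x, loose, 140 mm long, 25 mm thick.
- pencils: Bystander: steel pot of pencils, loose, 68 mm across, 160 mm high with the pencils; origin under its centre.
Mind the look-alikes: they are no part of the job. What is shaped like the motor_c but green or yellow is not meant.

How it is judged:
By the outcome, as a careful person would: the job done as asked, in the order asked, and still so for the second after the job is handed in, with the robot touching nothing.
It also fails if it takes over 72 s, if anything falls off the work surface, if the arm or the gripper's body presses on something with over 40 N, if the wrist force passes 120 N, or if a joint passes its speed limit or range.

### The arm

A 6-joint arm with a two-finger parallel gripper is mounted at the origin on the work surface. World frame = base frame: x ahead of the robot, y to its left, z up, the work surface at z = 0. Lengths are in m, angles in degrees, forces in N, time in s.
With the tool pointing down it reaches from about 0.375 to 0.9 m from the base axis. Payload 3.1 kg.
Tool frame: the origin (TCP) lies on the centre line of the jaws, within the pads' length; the fingertips stand 25 mm ahead of it and the grasp point (between the pads) lies 6 mm ahead of it; z points along the fingers, y is the line along which they close (so a half turn about z gives the same grasp; the last joint's range is limited). The gripper opens to 87 mm and grips with 3 to 60 N. Pads are 19 mm wide; open, the fingers measure 117 mm over their backs; the gripper's body (75 mm by 190 mm) begins 51 mm behind the grasp point.
Start: joints at [60.304, 30.224, 82.088, -0, 67.689, -10.227], TCP at [0.208, 0.589, 0.227] pointing down, gripper open.
Joint ranges: [-176.69, 176.69], [-43.24, 126.21], [12.49, 139.97], [-82, 262], [0, 151.66], [-163.58, 163.58]. Speed limits (degrees/s): [159.86, 159.86, 180, 180, 180, 180].

### API

Orientations are given as a 3x3 rotation matrix whose columns are the frame's x, y, z axes.
In Python, from rig import * gives the robot as it stands.
- The arm moves only by the tool step_arm, never from a script. Its argument "steps" is a list of rows, each a list of 7 numbers: the shift along the tool's x, y, z normalised to -1 to 1, where 1 is 0.3 m, then the turn, a rotation vector about the tool's x, y, z normalised to -1 to 1, where 1 is 45 degrees, then the gripper's target within -1 to 1 (shut at 1, half-way at 0, fully open at -1). A call has 1 to 8 rows; each row is the pose to reach, as a shift and turn from the pose commanded when the call began, along the tool's axes at that moment; what a row does not reach only later rows make up. A row lasts 1/12 s, in which the tool goes at most 41.7 mm and 7.16 degrees, less where a joint would pass 70% of its speed; a pose out of reach is approached as far as the arm can. A call with a number of a shift or a turn outside -1 to 1 is refused whole. A call with a gripper value outside its range is refused whole. The fingers move at their own pace and stop on an object; the grip force is fixed at half the most. Time passes only in rows, so rows that repeat a pose let the fingers close. It gives the time, the measured TCP pose, the force, the opening and the grip force at its end, in the units of the state.
- read_state(): the state, without advancing time (a new reading comes with each control period).
- capture(name): name is "scene" or "side" or "wrist"; returns a dict with "image" (384x512x3 uint8, red, green, blue), "vertical_fov" (degrees; the focal length in pixels is half the picture's height over the tangent of half this angle, whatever the lens; pixels are square), "cx", "cy" (the principal point, pixels), "k1" (the pictures are not rectified: a ray, as slopes to the right and down, at radius r is drawn at 1 + k1 r^2 times it, then the intrinsics apply), "world_from_camera" (4x4, takes a point from camera to world coordinates); the wrist camera has in their place "T_tool_cam" (4x4, takes a point from camera to tool coordinates, whose origin is the TCP and whose axes are the flange's). Camera axes: x right, y down, z forward; pixel columns grow to the right and rows downward; lengths in m; the calibration is good to about 2 mm. A picture is of the moment at which its call begins: read the wrist's pose just before it. There is no depth.
- hand_in(): hands the job in; it is judged then, once.
The state is a dict: "time_s": time; "joint_positions": joint angles; "qvel": joint speeds; "tau": joint torques, N m; "position": TCP position; "tcp_rot": TCP orientation; "force": force on the tool from outside, world axes, zero at the start; "moment": the same for the moment, N m; "opening": opening from 0.0 (shut) to 1.0 (fully open); "grasp_force": force on a finger pad.
Only numpy, scipy, OpenCV 4.12 (cv2) and the standard library are available. Lean on these libraries where they do the work, as an engineer would, in place of code of your own. Each camera call takes 0.05 s, during which the arm holds its last target. There are 200 camera calls.

## Working session

There is one attempt and no reset: what is moved stays moved. The work goes in short steps, Python scripts to look and compute and a tool call to move; the robot and the scene stay as the last step left them, time stands still between calls to the robot, and variables do not carry over. Pictures are saved under pics/ and viewed, at most 10 in all, crops included, and the job is handed in when it is done.

Besides the shell and the picture viewer there is one more tool, called as a command line: name --pt "numbers of a row" for each row, then --argument value for the rest. step_arm: Moves the arm, as the interface text tells. Scaled input: -1 to 1 covers 0.3 m each way for a shift and 45 degrees each way for a turn. Its arguments: {"type":"object","properties":{"steps":{"type":"array"}},"required":["steps"]}

```bash
mkdir -p pics; cat > h.py <<'E'
from rig import *
import numpy as np, cv2
def rays(c,uv,T):
    h=c["image"].shape[0]; f=h/2/np.tan(np.radians(c["vertical_fov"])/2)
    d=np.array([[ (u-c["cx"])/f,(v-c["cy"])/f] for u,v in uv],float); s=d.copy()
    for _ in range(20): s=d/(1+c["k1"]*(s**2).sum(1,keepdims=True))
    r=np.c_[s,np.ones(len(s))]@T[:3,:3].T
    return T[:3,3],r
def hit(c,uv,z,T=None):
    T=c["world_from_camera"] if T is None else T
    T=np.array(T); o,r=rays(c,uv,T); return o+r*((z-o[2])/r[:,2])[:,None]
def proj(c,P,T=None):
    T=np.array(c["world_from_camera"] if T is None else T); P=np.atleast_2d(P)
    q=(P-T[:3,3])@T[:3,:3]; s=q[:,:2]/q[:,2:]; s=s*(1+c["k1"]*(s**2).sum(1,keepdims=True))
    f=c["image"].shape[0]/2/np.tan(np.radians(c["vertical_fov"])/2)
    return s*f+[c["cx"],c["cy"]]
def wristT(c,st):
    T=np.eye(4);T[:3,:3]=np.array(st["tcp_rot"]);T[:3,3]=st["position"];return T@np.array(c["T_tool_cam"])
def save(n,im,s=1.5): cv2.imwrite(f"pics/{n}.png",cv2.resize(im[:,:,::-1],None,fx=s,fy=s,interpolation=cv2.INTER_CUBIC))
E
python3 - <<'E'
from h import *
import pickle
st=read_state(); d={}
for n in("scene","side"):
    c=capture(n); d[n]=c; save(n,c["image"]); print(n,np.round(c["world_from_camera"],3).tolist(),c["vertical_fov"],c["k1"])
c=capture("wrist"); print(np.round(c["T_tool_cam"],3).tolist(),c["vertical_fov"])
print(st)
pickle.dump(d,open("c0.pkl","wb"))
E
```

```text
scene [[-0.018, 0.771, -0.637, 1.313], [1.0, 0.026, 0.003, -0.028], [0.018, -0.636, -0.771, 0.949], [0.0, 0.0, 0.0, 1.0]] 47.816478734202136 -0.13492885540270677
side [[-0.963, -0.198, 0.182, 0.375], [-0.269, 0.735, -0.622, 0.567], [-0.011, -0.648, -0.762, 0.762], [0.0, 0.0, 0.0, 1.0]] 50.57384895017799 0.026197495121622748
[[-0.0, -0.96, -0.28, 0.076], [1.0, -0.001, 0.001, 0.001], [-0.001, -0.28, 0.96, -0.158], [0.0, 0.0, 0.0, 1.0]] 69.36820704791725
{'time_s': 0.0, 'joint_positions': array([ 6.03011834e+01,  3.02783069e+01,  8.21560522e+01,  8.85257297e-05,
        6.76892240e+01, -1.02280967e+01]), 'qvel': array([ 0.01207649, -0.039783  ,  0.02239021,  0.0407869 ,  0.05005539,
        0.01428797]), 'tau': array([ 3.16994083e-04, -4.40037239e+01, -1.76591402e+01,  6.34055422e-02,
        5.82486601e-02, -1.65975707e-04]), 'position': array([0.20794534, 0.58862831, 0.22568055]), 'tcp_rot': array([[-9.42811553e-01,  3.33324513e-01, -1.06987296e-03],
       [ 3.33326008e-01,  9.42809771e-01, -1.87289188e-03],
       [ 3.84405905e-04, -2.12240058e-03, -9.99997674e-01]]), 'force': array([ 0.07773966,  0.11342542, -0.74784344]), 'moment': array([0.01911502, 0.00076287, 0.01716785]), 'grasp_force': 0.0, 'opening': 1.0026005537646114}
```

View pics/scene.png

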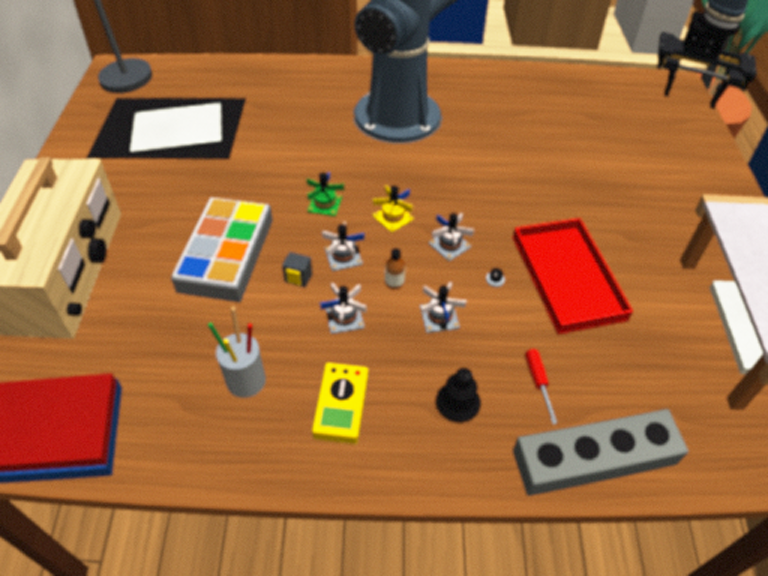

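View pics/side.png

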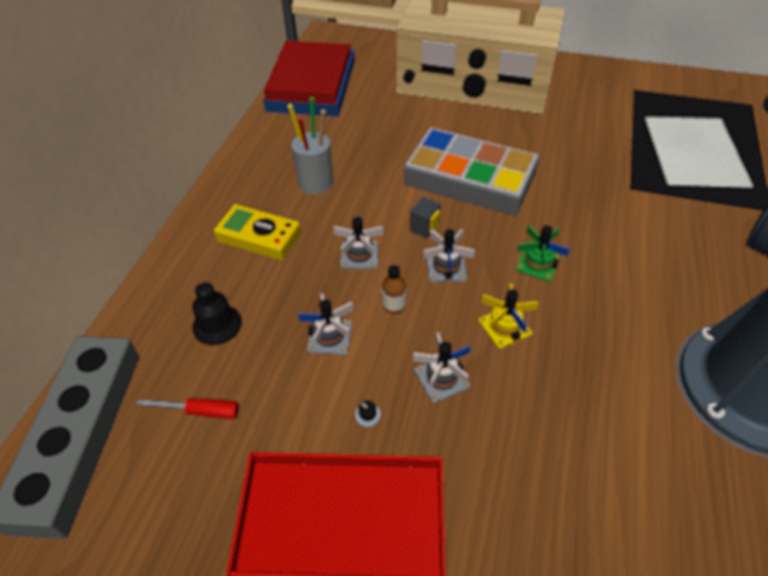

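The four motors are at about (343,247), (450,237), (345,308) and (441,307) in the scene picture (1.5x scale). The tray is to the right in the image, at +y, the bottle stands between the motors, and the look-alikes are green and yellow.

```bash
python3 - <<'E'
from h import *
import pickle
d=pickle.load(open("c0.pkl","rb"))
sc={"P":(342,228),"Q":(453,217),"R":(344,288),"S":(443,290)}
si={"P":(449,232),"Q":(445,346),"R":(358,220),"S":(326,302)}
rows=[]
for n,dd in(("scene",sc),("side",si)):
    c=d[n]; r=[]
    for k,p in dd.items():
        u=np.array(p)/1.5; print(n,k,np.round(hit(c,[u],0.082)[0],3))
        x,y=int(u[0])-16,int(u[1])-12; im=cv2.resize(c["image"][y:y+48,x:x+33],None,fx=6,fy=6,interpolation=cv2.INTER_CUBIC)
        print(x,y)
        for i in range(0,33,10): im[:4,i*6]=0
        for i in range(0,48,10): im[i*6,:5]=0
        r.append(im)
    rows.append(np.hstack(r))
save("crops",np.vstack(rows),1)
t=np.array([(515,236),(583,220),(630,311),(559,328)])/1.5
print("tray",np.round(hit(d["scene"],t,.032),3))
print("jar",np.round(hit(d["scene"],[np.array((397,252))/1.5],.09),3),hit(d["side"],[np.array((394,271))/1.5],.088))
print("dial",np.round(hit(d["scene"],[np.array((496,272))/1.5],.022),3))
print("transf",np.round(hit(d["scene"],[np.array((298,260))/1.5],.05),3))
print("yellow",np.round(hit(d["scene"],[np.array((395,190))/1.5],.082),3), "green",np.round(hit(d["scene"],[np.array((324,178))/1.5],.082),3))
E
```

```text
scene P [ 0.47  -0.103  0.082]
212 140
scene Q [0.433 0.106 0.082]
286 132
scene R [ 0.613 -0.091  0.082]
213 180
scene S [0.612 0.079 0.082]
279 181
side P [ 0.466 -0.104  0.082]
283 142
side Q [0.428 0.106 0.082]
280 218
side R [ 0.612 -0.093  0.082]
222 134
side S [0.606 0.077 0.082]
201 189
tray [[0.43  0.234 0.032]
 [0.379 0.38  0.032]
 [0.609 0.426 0.032]
 [0.65  0.287 0.032]]
jar [[ 0.534 -0.     0.09 ]] [[0.52691574 0.00090363 0.088     ]]
dial [[0.516 0.189 0.022]]
transf [[ 0.523 -0.182  0.05 ]]
yellow [[ 0.362 -0.005  0.082]] green [[ 0.332 -0.147  0.082]]
```

View pics/crops.png

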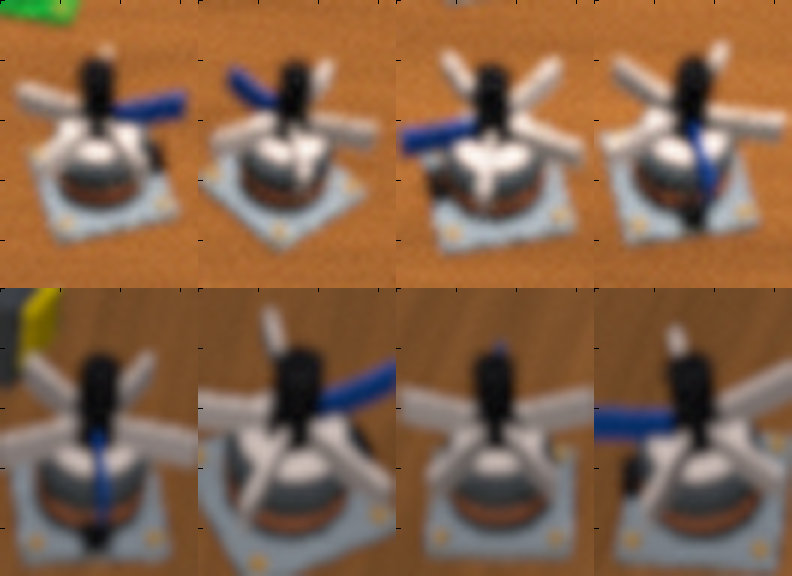

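The crops show all four hubs and blue blades clearly, and the two cameras agree to within 6 mm. Plan: sweep the closed fingers in -y past each impeller at the blade height, offset about 37 mm from the axle. I can then look straight down with the wrist camera.

```bash
cat >> h.py <<'E'
M={"P":(.468,-.1035),"Q":(.4305,.106),"R":(.6125,-.092),"S":(.609,.078)}
def to(p,yaw=0.,st=None):
    "row numbers for TCP target p, tool down, tool y at yaw deg from world x"
    from scipy.spatial.transform import Rotation as Ro
    st=st or read_state(); R=np.array(st["tcp_rot"]); a=np.radians(yaw)
    y=np.array([np.cos(a),np.sin(a),0]); z=np.array([0,0,-1.]); G=np.c_[np.cross(y,z),y,z]
    return np.round((R.T@(np.array(p)-st["position"]))/.3,4), np.round(np.degrees(Ro.from_matrix(R.T@G).as_rotvec())/45,4)
E
python3 - <<'E'
from h import *
import pickle
d=pickle.load(open("c0.pkl","rb")); c=d["scene"]
for k,p in {"P":(212+185/6,140+100/6),"Q":(286+37/6,132+72/6),"R":(213+6/6,180+138/6),"S":(279+116/6,181+190/6)}.items():
    h=hit(c,[p],.05)[0][:2]-M[k]; print(k,np.round(h,3),np.degrees(np.arctan2(h[1],h[0])))
print("pencils",hit(c,[np.array((240,345))/1.5],.09),"trans side",hit(d["side"],[np.array((425,207))/1.5],.05))
print(to((.467,.161,.13)),to((.467,.161,.13),35))
E
```

```text
P [-0.012  0.042] 106.42404730376883
Q [-0.032 -0.024] -142.56172620377737
R [ 0.013 -0.039] -72.03089591672675
S [0.041 0.01 ] 14.438227359907065
pencils [[ 0.74128407 -0.24939364  0.09      ]] trans side [[ 0.5220358  -0.18378195  0.05      ]]
(array([-1.2893, -1.0562,  0.321 ]), array([-2.1000e-03,  1.0000e-03,  1.5674e+00])) (array([-1.2893, -1.0562,  0.321 ]), array([-2.200e-03,  3.000e-04,  7.897e-01]))
```

step_arm --pt "-0.7 -0.55 0.1 0 0 0.8 1" --pt "-0.7 -0.55 0.1 0 0 0.8 1" --pt "-0.7 -0.55 0.1 0 0 0.8 1" --pt "-0.7 -0.55 0.1 0 0 0.8 1" --pt "-0.7 -0.55 0.1 0 0 0.8 1" --pt "-0.7 -0.55 0.1 0 0 0.8 1" --pt "-0.7 -0.55 0.1 0 0 0.8 1" --pt "-0.7 -0.55 0.1 0 0 0.8 1"

```text
time_s: 0.82
position: [0.3529, 0.3603, 0.196]
tcp_rot: [[-0.563, 0.827, -0.001], [0.827, 0.563, -0.002], [-0.001, -0.002, -1.0]]
force: [-0.2, 1.1, 0.0]
opening: 0.477
grasp_force: 0.0
```

```bash
python3 -c "
from h import *
s=read_state();print(s['time_s'],s['position'],s['opening'],to((.467,.161,.13)))"
```

```text
0.8167 [0.35286484 0.36026769 0.19597975] 0.47651448664655405 (array([-0.7629, -0.0588,  0.221 ]), array([-0.0022,  0.0023,  0.7609]))
```

step_arm --pt "-0.763 -0.059 0.22 0 0 0.76 1" --pt "-0.763 -0.059 0.22 0 0 0.76 1" --pt "-0.763 -0.059 0.22 0 0 0.76 1" --pt "-0.763 -0.059 0.22 0 0 0.76 1" --pt "-0.763 -0.059 0.22 0 0 0.76 1" --pt "-0.763 -0.059 0.22 0 0 0.76 1" --pt "-0.763 -0.059 0.22 0 0 0.76 1" --pt "-0.763 -0.059 0.22 0 0 0.76 1"

```text
time_s: 1.48
position: [0.467, 0.1645, 0.1301]
tcp_rot: [[-0.003, 1.0, -0.001], [1.0, 0.003, 0.0], [0.0, -0.001, -1.0]]
force: [-0.7, 0.6, 0.3]
opening: 0.009
grasp_force: 0.0
```

```bash
cat > look.py <<'E'
from h import *
import sys,pickle
k=sys.argv[1]; st=read_state(); c=capture("wrist"); T=wristT(c,st); im=c["image"]
print(np.round(st["time_s"],2),st["position"].round(4),round(st["opening"],2))
pickle.dump((st,c),open(f"w_{k}.pkl","wb"))
m=M[k[0]]
hsv=cv2.cvtColor(im,cv2.COLOR_RGB2HSV); b=cv2.inRange(hsv,(105,120,40),(130,255,255))
# rectified top view at blade height, 0.5 mm/px, x up-world right; image right = +x, up = +y
g=np.array([[m[0]+(i-120)*.0005,m[1]-(j-120)*.0005,.054] for j in range(240) for i in range(240)])
uv=proj(c,g,T).astype(np.float32).reshape(240,240,2)
top=cv2.remap(im,uv[...,0],uv[...,1],cv2.INTER_LINEAR); tb=cv2.remap(b,uv[...,0],uv[...,1],cv2.INTER_NEAREST)
n,l,s,ce=cv2.connectedComponentsWithStats(tb)
for i in range(1,n):
    if s[i,4]>60:
        d=(ce[i]-120)*[.5,-.5]; print("blue",s[i,4],d.round(1),"ang",round(np.degrees(np.arctan2(d[1],d[0])),1))
if len(sys.argv)>2: save("top_"+k,np.hstack([cv2.resize(im,(512,384)),cv2.resize(top,(288,384))*0+cv2.copyMakeBorder(top,72,72,24,24,0)]),1)
E
python3 look.py Q0 1
```

```text
1.48 [0.467  0.1645 0.1301] 0.01
```

View pics/top_Q0.png

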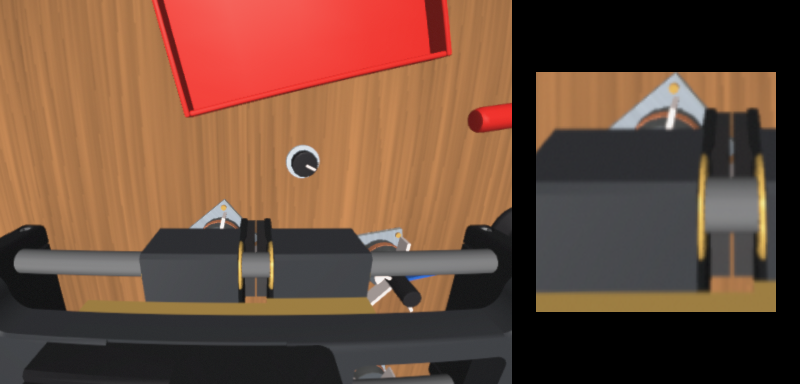

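The wrist view shows the closed fingers at the bottom centre, Q's foot corner at (223,205) and the tray above. Next I descend and push Q.

step_arm --pt "0 0 0.1 0 0 0 1" --pt "0 0 0.2 0 0 0 1" --pt "0 0 0.2 0 0 0 1"

```text
time_s: 1.78
position: [0.4625, 0.1664, 0.0673]
tcp_rot: [[-0.008, 1.0, -0.009], [1.0, 0.008, -0.001], [-0.001, -0.009, -1.0]]
force: [-0.6, 0.5, -0.3]
opening: 0.004
grasp_force: 0.0
```

step_arm --pt "-0.056 0 0 0 0 0 1" --pt "-0.112 0 0 0 0 0 1" --pt "-0.168 0 0 0 0 0 1" --pt "-0.224 0 0 0 0 0 1" --pt "-0.28 0 0 0 0 0 1" --pt "-0.336 0 0 0 0 0 1" --pt "-0.392 0 0 0 0 0 1"

```text
time_s: 2.37
position: [0.4673, 0.0483, 0.0723]
tcp_rot: [[-0.008, 1.0, 0.002], [1.0, 0.008, 0.0], [0.0, 0.002, -1.0]]
force: [0.4, 0.2, 0.1]
opening: 0.006
grasp_force: 0.0
```

```bash
for i in 1 2 3; do python3 look.py Q$i 1; done; python3 -c "
from h import *
print(to((.431,-.048,.13)))"
```

```text
2.37 [0.4673 0.0483 0.0723] 0.01
blue 310 [-21.7 -18.9] ang -138.9
2.42 [0.468  0.046  0.0723] 0.01
blue 322 [-21.6 -18.9] ang -138.8
2.47 [0.4679 0.0471 0.0722] 0.0
blue 312 [-21.8 -19.1] ang -138.9
(array([-0.3192, -0.1233, -0.1936]), array([ 0.0022, -0.0001,  0.0068]))
```

View pics/top_Q3.png

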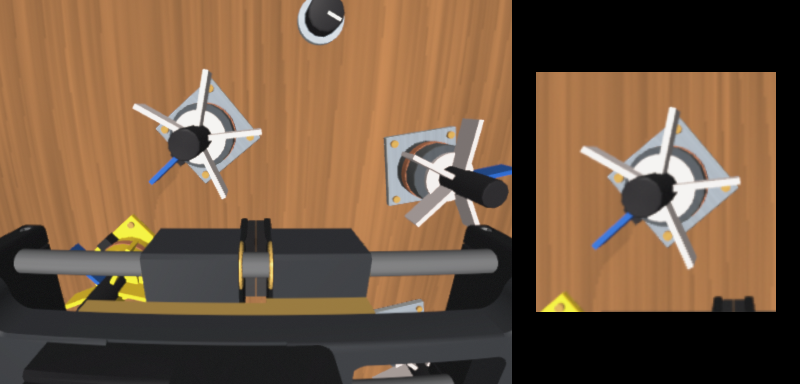

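The picture shows Q's blue blade at (165,170), still at about -139°, so it seems not to have turned. I'll check where the fingertips really are.

```bash
python3 - <<'E'
from h import *
import pickle
st,c=pickle.load(open("w_Q3.pkl","rb")); st0,c0=pickle.load(open("w_Q0.pkl","rb"))
Tt=np.array(c["T_tool_cam"])
for z in(-.02,0,.025): print(z,proj(c,[[.0095,-.01,z],[.0095,.01,z],[-.0095,0,z]],Tt).round(1).tolist())
print(st["tcp_rot"].round(3).tolist())
# foot height check & star
T=wristT(c,st)
a=capture("scene"); b=capture("side")
def crop(c,m,w=40):
    u,v=proj(c,[[*m,.05]])[0].astype(int); return cv2.resize(c["image"][v-w:v+w,u-w:u+w],(400,400),interpolation=cv2.INTER_CUBIC)
save("chk",np.hstack([crop(a,M["Q"]),crop(b,M["Q"])]),1)
E
```

```text
-0.02 [[235.2, 239.7], [271.7, 239.7], [253.5, 270.0]]
0 [[237.4, 225.0], [269.9, 225.0], [253.7, 252.6]]
0.025 [[239.6, 210.7], [268.1, 210.7], [253.9, 235.4]]
[[-0.005, 1.0, 0.002], [1.0, 0.005, -0.0], [-0.0, 0.002, -1.0]]
```

View pics/chk.png

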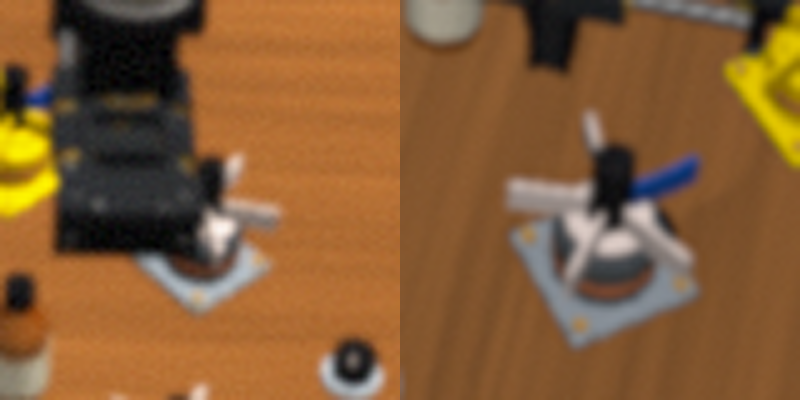

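```bash
python3 - <<'E'
from h import *
import pickle
st=read_state(); print(st["position"],st["time_s"])
b=capture("side"); u,v=proj(b,[[*M["Q"],.05]])[0].astype(int)
p=st["position"]
for z in(.03,.04,.047,.055,.065,.075): print(z,((proj(b,[[p[0]+dx,p[1]+dy,z] for dx in(-.01,.01) for dy in(-.0095,.0095)])-[u-40,v-40])*5+[400,0]).round(0).tolist())
st,c=pickle.load(open("w_Q0.pkl","rb"))
g=cv2.cvtColor(c["image"],cv2.COLOR_RGB2GRAY); print(g[195:235:2,245:268:4])
E
```

```text
[0.46720614 0.04869079 0.07157562] 2.6167
0.03 [[573.0, 88.0], [563.0, 122.0], [529.0, 78.0], [519.0, 112.0]]
0.04 [[574.0, 75.0], [564.0, 109.0], [530.0, 65.0], [519.0, 99.0]]
0.047 [[575.0, 65.0], [565.0, 99.0], [530.0, 55.0], [520.0, 89.0]]
0.055 [[576.0, 54.0], [566.0, 88.0], [531.0, 44.0], [520.0, 78.0]]
0.065 [[577.0, 40.0], [567.0, 74.0], [531.0, 30.0], [521.0, 65.0]]
0.075 [[578.0, 26.0], [568.0, 60.0], [532.0, 16.0], [522.0, 50.0]]
[[140 126 143 124 128 134]
 [141 127 144 124 128 135]
 [140 127 143 124 129 135]
 [140 126 143 124 128 135]
 [140 126 144 124 125 134]
 [140 127 144 124 125 135]
 [140 124 144 124 125 134]
 [139 125 144 124 126 134]
 [140 125 144 125 125 135]
 [140 125 143 125 125 135]
 [139 127 143 125 125 135]
 [134 126 143 126 126 131]
 [ 32 121 138 121 121  44]
 [ 29  44  45  51  46  29]
 [ 29  41  41  47  40  29]
 [ 29  41  41  47  41  29]
 [ 28  41  42  46  40  31]
 [ 28  39  41  46  42  29]
 [ 27  41  42  46  40  30]
 [ 29  40  42  45  40  30]]
```

The fingertips look about 8 mm ahead of the TCP, not 25 mm, so they passed over the blades. I'll go back and push at TCP z ≈ 0.054, which is clear of the can for either tip length at this offset.

step_arm --pt "0 0 -0.06 0 0 0 1" --pt "0.13 0 -0.06 0 0 0 1" --pt "0.26 0 -0.06 0 0 0 1" --pt "0.38 0 -0.06 0 0 0 1" --pt "0.38 0 -0.06 0 0 0 1" --pt "0.38 0 0 0 0 0 1" --pt "0.38 0 0.06 0 0 0 1" --pt "0.38 0 0.06 0 0 0 1"

```text
time_s: 3.33
position: [0.4642, 0.1622, 0.0507]
tcp_rot: [[-0.008, 1.0, -0.005], [1.0, 0.008, -0.001], [-0.001, -0.005, -1.0]]
force: [-1.2, 0.0, -0.3]
opening: 0.004
grasp_force: 0.0
```

step_arm --pt "-0.056 0 0 0 0 0 1" --pt "-0.112 0 0 0 0 0 1" --pt "-0.168 0 0 0 0 0 1" --pt "-0.224 0 0 0 0 0 1" --pt "-0.28 0 0 0 0 0 1" --pt "-0.336 0 0 0 0 0 1" --pt "-0.392 0 0 0 0 0 1"

```text
time_s: 3.92
position: [0.4671, 0.0432, 0.0534]
tcp_rot: [[-0.006, 1.0, 0.0], [1.0, 0.006, -0.0], [-0.0, 0.0, -1.0]]
force: [-0.1, 0.5, -0.1]
opening: 0.007
grasp_force: 0.0
```

```bash
for i in 4 5 6 7; do python3 look.py Q$i 1; done; python3 -c "
from h import *
print(to((.431,-.048,.11)))"
```

```text
3.92 [0.4671 0.0432 0.0534] 0.01
blue 752 [-6.3 25.6] ang 103.8
3.97 [0.4678 0.041  0.0534] 0.01
blue 740 [-3.4 26.1] ang 97.5
4.02 [0.4677 0.0422 0.0534] 0.01
blue 733 [-1.3 26.3] ang 92.8
4.07 [0.4674 0.0432 0.0533] 0.01
blue 720 [ 0.2 26.1] ang 89.6
(array([-0.3055, -0.122 , -0.1895]), array([ 0.0002, -0.0002,  0.006 ]))
```

Q runs on after the push (104° → 97° → 93° → 90°), so it is good. P is next.

step_arm --pt "0 0 -0.12 0 0 0 1" --pt "0 0 -0.23 0 0 0 1" --pt "-0.12 -0.05 -0.23 0 0 0 1" --pt "-0.24 -0.1 -0.23 0 0 0 1" --pt "-0.31 -0.122 -0.23 0 0 0 1" --pt "-0.31 -0.122 -0.11 0 0 0 1" --pt "-0.31 -0.122 0 0 0 0 1" --pt "-0.31 -0.122 0 0 0 0 1"

```text
time_s: 4.78
position: [0.4278, -0.0478, 0.0482]
tcp_rot: [[-0.005, 1.0, -0.011], [1.0, 0.006, 0.004], [0.004, -0.011, -1.0]]
force: [-1.2, 0.7, -0.8]
opening: 0.004
grasp_force: 0.0
```

step_arm --pt "-0.056 0 0 0 0 0 1" --pt "-0.112 0 0 0 0 0 1" --pt "-0.168 0 0 0 0 0 1" --pt "-0.224 0 0 0 0 0 1" --pt "-0.28 0 0 0 0 0 1" --pt "-0.336 0 0 0 0 0 1" --pt "-0.392 0 0 0 0 0 1"

```text
time_s: 5.37
position: [0.4324, -0.1668, 0.0545]
tcp_rot: [[-0.008, 1.0, 0.001], [1.0, 0.008, -0.001], [-0.001, 0.001, -1.0]]
force: [0.7, 0.1, 0.3]
opening: 0.008
grasp_force: 0.0
```

```bash
for i in 4 5 6 7; do python3 look.py P$i 1; done; python3 -c "
from h import *
print(to((.5755,-.037,.053)))"
```

```text
5.37 [ 0.4324 -0.1668  0.0545] 0.01
blue 385 [-23.9   8.6] ang 160.3
5.42 [ 0.4341 -0.1703  0.0546] 0.0
blue 366 [-23.    8.2] ang 160.2
5.47 [ 0.4337 -0.1688  0.0545] 0.0
blue 367 [-23.5   8.5] ang 160.3
5.52 [ 0.4327 -0.1673  0.0542] 0.0
blue 367 [-23.7   8.5] ang 160.3
(array([0.4278, 0.481 , 0.0032]), array([0.0008, 0.0002, 0.0078]))
```

View pics/top_P7.png

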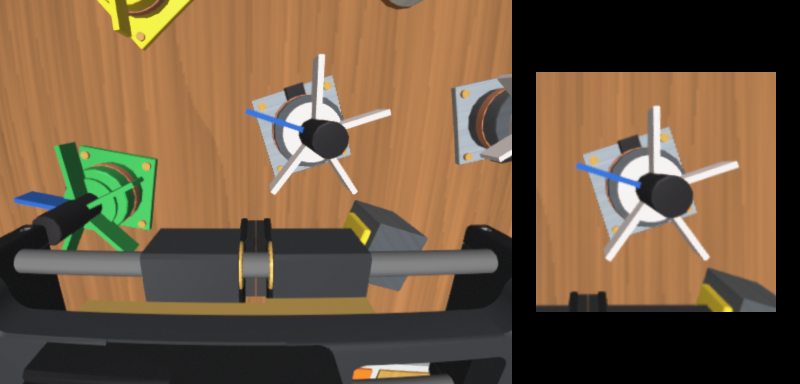

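P stopped where the push ended (steady at 160.3°), so it binds. It has only turned 54°, so I'll sweep it once more the same way.

step_arm --pt "0 0 -0.11 0 0 0 1" --pt "0.13 0 -0.13 0 0 0 1" --pt "0.26 0 -0.13 0 0 0 1" --pt "0.39 0 -0.13 0 0 0 1" --pt "0.39 0 -0.13 0 0 0 1" --pt "0.39 0 -0.06 0 0 0 1" --pt "0.39 0 0 0 0 0 1" --pt "0.39 0 0 0 0 0 1"

```text
time_s: 6.23
position: [0.4292, -0.0479, 0.0513]
tcp_rot: [[-0.009, 1.0, -0.005], [1.0, 0.009, 0.002], [0.002, -0.005, -1.0]]
force: [-0.1, -0.5, -0.3]
opening: 0.005
grasp_force: 0.0
```

step_arm --pt "-0.056 0 0 0 0 0 1" --pt "-0.112 0 0 0 0 0 1" --pt "-0.168 0 0 0 0 0 1" --pt "-0.224 0 0 0 0 0 1" --pt "-0.28 0 0 0 0 0 1" --pt "-0.336 0 0 0 0 0 1" --pt "-0.392 0 0 0 0 0 1"

```text
time_s: 6.82
position: [0.4315, -0.1677, 0.0537]
tcp_rot: [[-0.006, 1.0, -0.0], [1.0, 0.006, 0.0], [0.0, -0.0, -1.0]]
force: [0.2, -0.6, 0.6]
opening: 0.005
grasp_force: 0.0
```

```bash
for i in 8 9; do python3 look.py P$i 1; done; python3 -c "
from h import *
print(to((.5775,-.037,.054)))"
```

```text
6.82 [ 0.4315 -0.1677  0.0537] 0.01
blue 738 [-15.9 -18.8] ang -130.3
6.87 [ 0.4332 -0.1712  0.0538] 0.0
blue 704 [-15.8 -18.8] ang -130.1
(array([ 0.4407,  0.4837, -0.0005]), array([0.0032, 0.0025, 0.0045]))
```

step_arm --pt "0 0 -0.13 0 0 0 1" --pt "0 0 -0.25 0 0 0 1" --pt "0.09 0.1 -0.25 0 0 0 1" --pt "0.18 0.2 -0.25 0 0 0 1" --pt "0.27 0.3 -0.25 0 0 0 1" --pt "0.36 0.4 -0.25 0 0 0 1" --pt "0.44 0.484 -0.25 0 0 0 1" --pt "0.44 0.484 -0.25 0 0 0 1"

```text
time_s: 7.58
position: [0.5804, -0.0294, 0.1289]
tcp_rot: [[-0.011, 1.0, 0.006], [1.0, 0.011, 0.001], [0.001, 0.006, -1.0]]
force: [1.1, -0.3, 0.2]
opening: 0.005
grasp_force: 0.0
```

step_arm --pt "0 0 0.12 0 0 0 1" --pt "0 0 0.25 0 0 0 1" --pt "0 0 0.25 0 0 0 1"

```text
time_s: 7.83
position: [0.5694, -0.032, 0.0458]
tcp_rot: [[-0.007, 1.0, -0.017], [1.0, 0.007, 0.004], [0.004, -0.017, -1.0]]
force: [-1.8, -0.2, -0.7]
opening: 0.01
grasp_force: 0.0
```

step_arm --pt "-0.056 0 0 0 0 0 1" --pt "-0.112 0 0 0 0 0 1" --pt "-0.168 0 0 0 0 0 1" --pt "-0.224 0 0 0 0 0 1" --pt "-0.28 0 0 0 0 0 1" --pt "-0.336 0 0 0 0 0 1" --pt "-0.37 0 0 0 0 0 1"

```text
time_s: 8.42
position: [0.5765, -0.1469, 0.0549]
tcp_rot: [[-0.005, 1.0, 0.001], [1.0, 0.005, -0.0], [-0.0, 0.001, -1.0]]
force: [1.1, 0.9, -0.2]
opening: 0.009
grasp_force: 0.0
```

```bash
for i in 4 5 6 7; do python3 look.py R$i 1; done; python3 -c "
from h import *
print(to((.644,.133,.054)))"
```

```text
8.42 [ 0.5765 -0.1469  0.0549] 0.01
blue 426 [ 43.2 -42.1] ang -44.2
8.47 [ 0.5772 -0.1486  0.0548] 0.0
blue 413 [ 43.4 -42.2] ang -44.2
8.52 [ 0.577  -0.1472  0.0545] 0.0
blue 392 [ 43.3 -43.2] ang -44.9
8.57 [ 0.5766 -0.1461  0.0541] 0.01
blue 378 [ 43.5 -44.2] ang -45.5
(array([ 9.264e-01,  2.305e-01, -8.000e-04]), array([-0.0004, -0.0003,  0.0068]))
```

View pics/top_R7.png

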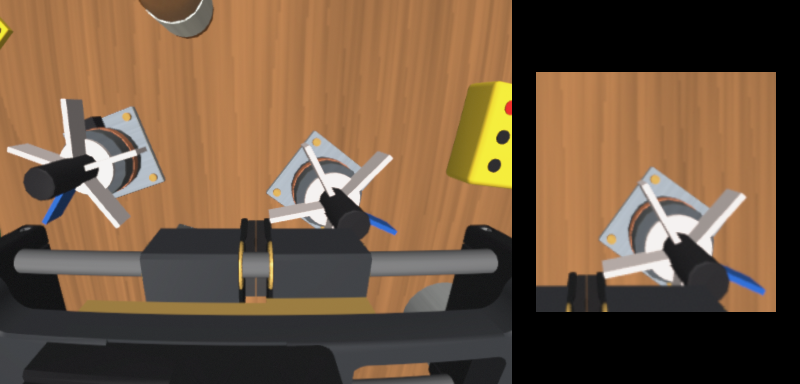

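The wrist view shows R's foot turned and displaced by about 30 mm in -y. I'll measure this properly before going on.

```bash
python3 - <<'E'
from h import *
import pickle
def w(k,uv,z):
    st,c=pickle.load(open(f"w_{k}.pkl","rb")); return (hit(c,uv,z,wristT(c,st))*1000).round(1)[:,:2].tolist()
print("P7 R-foot left corners",w("P7",[(453,87),(458,164)],.006))
print("R7 R foot corners",w("R7",[(316,131),(267,192)],.006))
print("R7 blades tips",w("R7",[(308,147),(389,155),(396,232),(270,216)],.056))
print("R7 P foot",w("R7",[(131,108),(163,183)],.006), "P9..P foot")
print("R7 jar", w("R7",[(185,37)],.0))
st,c=pickle.load(open("w_P7.pkl","rb"))
print("P7 P foot",w("P7",[(253,105),(337,76),(351,152)],.006))
for k in("R4","R5","R6","R7"):
    st,c=pickle.load(open(f"w_{k}.pkl","rb")); im=c["image"]; hsv=cv2.cvtColor(im,cv2.COLOR_RGB2HSV)
    b=cv2.inRange(hsv,(105,120,40),(130,255,255)); b[:,:300]=0; ys,xs=np.nonzero(b); print(k,xs.mean().round(1),ys.mean().round(1),len(xs))
E
```

```text
P7 R-foot left corners [[577.5, -70.6], [592.4, -127.6]]
R7 R foot corners [[621.7, -83.0], [586.6, -129.8]]
R7 blades tips [[606.9, -88.3], [654.0, -92.3], [665.4, -140.5], [586.3, -129.8]]
R7 P foot [[487.2, -66.7], [506.2, -122.9]] P9..P foot
R7 jar [[527.8, -18.5]]
P7 P foot [[431.8, -86.3], [490.6, -65.9], [505.4, -119.5]]
R4 380.6 219.4 247
R5 379.9 216.9 240
R6 380.0 220.6 228
R7 380.8 224.2 215
```

R was shoved to about (0.628, -0.123): the arm still swung about 8 mm sideways as the sweep started and wedged a blade end. R's impeller itself hardly turned. I'll test R where it now stands, let the arm settle first this time, and put R back if it runs free.

step_arm --pt "0 0 -0.07 0 0 0 1" --pt "0 0 -0.14 0 0 0 1" --pt "0.09 0.02 -0.14 0 0 0 1" --pt "0.18 0.04 -0.14 0 0 0 1" --pt "0.27 0.055 -0.14 0 0 0 1" --pt "0.27 0.055 -0.14 0 0 0 1" --pt "0.27 0.055 -0.14 0 0 0 1"

```text
time_s: 9.2
position: [0.5924, -0.0618, 0.0949]
tcp_rot: [[-0.01, 1.0, -0.001], [1.0, 0.01, 0.0], [0.0, -0.001, -1.0]]
force: [0.1, -0.5, -0.4]
opening: 0.007
grasp_force: 0.0
```

step_arm --pt "0 0 0.05 0 0 0 1" --pt "0 0 0.1 0 0 0 1" --pt "0 0 0.14 0 0 0 1" --pt "0 0 0.14 0 0 0 1" --pt "0 0 0.14 0 0 0 1" --pt "0 0 0.14 0 0 0 1"

```text
time_s: 9.7
position: [0.5931, -0.065, 0.0529]
tcp_rot: [[-0.005, 1.0, 0.0], [1.0, 0.005, -0.0], [-0.0, 0.0, -1.0]]
force: [-0.7, 0.1, 0.3]
opening: 0.005
grasp_force: 0.0
```

```bash
python3 -c "
from h import *
print(to((.593,-.065,.054)),read_state()['position'])"
```

```text
(array([ 0.0002, -0.0003, -0.0036]), array([0.0004, 0.0002, 0.0067])) [ 0.5930806  -0.06504868  0.05291741]
```

step_arm --pt "-0.03 0 0 0 0 0 1" --pt "-0.086 0 0 0 0 0 1" --pt "-0.142 0 0 0 0 0 1" --pt "-0.198 0 0 0 0 0 1" --pt "-0.254 0 0 0 0 0 1" --pt "-0.31 0 0 0 0 0 1" --pt "-0.366 0 0 0 0 0 1" --pt "-0.4 0 0 0 0 0 1"

```text
time_s: 10.37
position: [0.5942, -0.1875, 0.0535]
tcp_rot: [[-0.004, 1.0, 0.002], [1.0, 0.004, -0.002], [-0.002, 0.002, -1.0]]
force: [-0.5, -0.2, 0.1]
opening: 0.004
grasp_force: 0.0
```

```bash
sed -i 's/"R":(.6125,-.092)/"R":(.628,-.123)/' h.py; for i in 8 9 10; do python3 look.py R$i 1; done
```

```text
10.37 [ 0.5942 -0.1875  0.0535] 0.0
blue 521 [24.   9.7] ang 22.0
10.42 [ 0.5945 -0.1889  0.0534] 0.0
blue 515 [24.3  9.8] ang 22.0
10.47 [ 0.5941 -0.1872  0.0532] 0.0
blue 543 [24.   9.7] ang 22.1
```

View pics/top_R10.png

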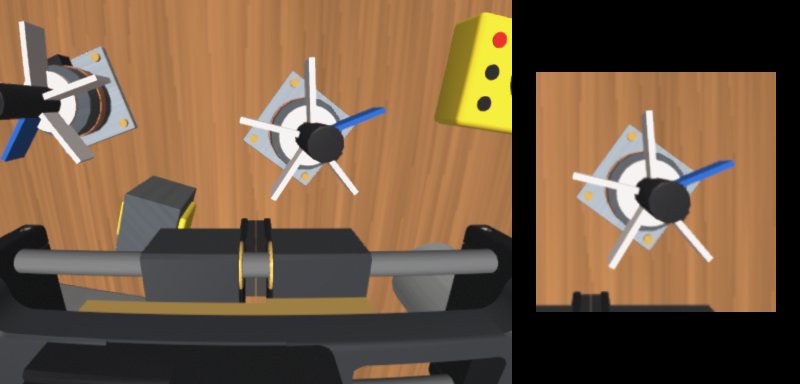

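R binds as well: it is stationary at 22°, with a blade exactly where the finger left it. It needs one more sweep to pass a quarter turn.

step_arm --pt "0 0 -0.07 0 0 0 1" --pt "0 0 -0.13 0 0 0 1" --pt "0.13 0 -0.13 0 0 0 1" --pt "0.26 0 -0.13 0 0 0 1" --pt "0.4 0 -0.13 0 0 0 1" --pt "0.4 0 -0.13 0 0 0 1" --pt "0.4 0 -0.13 0 0 0 1"

```text
time_s: 11.1
position: [0.5919, -0.0608, 0.0917]
tcp_rot: [[-0.011, 1.0, -0.002], [1.0, 0.011, 0.001], [0.001, -0.002, -1.0]]
force: [0.1, -0.8, 0.0]
opening: 0.009
grasp_force: 0.0
```

step_arm --pt "0 0 0.05 0 0 0 1" --pt "0 0 0.1 0 0 0 1" --pt "0 0 0.13 0 0 0 1" --pt "0 0 0.13 0 0 0 1" --pt "0 0 0.13 0 0 0 1" --pt "0 0 0.13 0 0 0 1"

```text
time_s: 11.6
position: [0.5933, -0.0652, 0.053]
tcp_rot: [[-0.005, 1.0, 0.001], [1.0, 0.005, -0.0], [-0.0, 0.001, -1.0]]
force: [-0.4, -0.9, 0.2]
opening: 0.006
grasp_force: 0.0
```

step_arm --pt "-0.03 0 0 0 0 0 1" --pt "-0.086 0 0 0 0 0 1" --pt "-0.142 0 0 0 0 0 1" --pt "-0.198 0 0 0 0 0 1" --pt "-0.254 0 0 0 0 0 1" --pt "-0.31 0 0 0 0 0 1" --pt "-0.366 0 0 0 0 0 1" --pt "-0.4 0 0 0 0 0 1"

```text
time_s: 12.27
position: [0.5942, -0.1875, 0.0534]
tcp_rot: [[-0.004, 1.0, 0.002], [1.0, 0.004, -0.002], [-0.002, 0.002, -1.0]]
force: [-0.4, 0.1, 0.9]
opening: 0.005
grasp_force: 0.0
```

```bash
for i in 11 12; do python3 look.py R$i 1; done;  python3 -c "
from h import *
print(to((.644,.133,.134)),to((.644,.133,.134))[0]*.3)"
```

```text
12.27 [ 0.5942 -0.1875  0.0534] 0.01
blue 646 [-3.4 23.9] ang 98.1
12.32 [ 0.5944 -0.189   0.0534] 0.01
blue 652 [-3.5 23.5] ang 98.4
(array([ 1.0665,  0.17  , -0.2704]), array([0.0024, 0.0016, 0.0039])) [ 0.31995  0.051   -0.08112]
```

Next is S, on its -x side. The transit takes two calls at a height clear of everything.

step_arm --pt "0 0 -0.12 0 0 0 1" --pt "0 0 -0.26 0 0 0 1" --pt "0.13 -0.01 -0.26 0 0 0 1" --pt "0.26 -0.02 -0.26 0 0 0 1" --pt "0.39 -0.03 -0.26 0 0 0 1" --pt "0.52 -0.04 -0.26 0 0 0 1" --pt "0.65 -0.05 -0.26 0 0 0 1" --pt "0.78 -0.06 -0.26 0 0 0 1"

```text
time_s: 13.03
position: [0.5732, 0.0519, 0.1308]
tcp_rot: [[-0.006, 1.0, -0.0], [1.0, 0.006, 0.0], [0.0, -0.0, -1.0]]
force: [0.5, -0.6, 0.0]
opening: 0.006
grasp_force: 0.0
```

step_arm --pt "0.13 0 0 0 0 0 1" --pt "0.26 0 0 0 0 0 1" --pt "0.3 0 0 0 0 0 1" --pt "0.3 0 0 0 0 0 1" --pt "0.3 0 0 0 0 0 1"

```text
time_s: 13.45
position: [0.5731, 0.1402, 0.1306]
tcp_rot: [[-0.009, 1.0, -0.0], [1.0, 0.009, -0.001], [-0.001, -0.0, -1.0]]
force: [0.5, -0.6, -0.4]
opening: 0.003
grasp_force: 0.0
```

```bash
python3 -c "
from h import *
print(to((.574,.136,.054)),read_state()['position'])"
```

```text
(array([-0.0138,  0.0029,  0.2555]), array([-0.0005,  0.0007,  0.011 ])) [0.57312471 0.14016813 0.13064617]
```

step_arm --pt "0 0.003 0.08 0 0 0.01 1" --pt "0 0.003 0.16 0 0 0.01 1" --pt "0 0.003 0.23 0 0 0.01 1" --pt "0 0.003 0.255 0 0 0.01 1" --pt "0 0.003 0.255 0 0 0.01 1" --pt "0 0.003 0.255 0 0 0.01 1" --pt "0 0.003 0.255 0 0 0.01 1"

```text
time_s: 14.03
position: [0.5757, 0.1386, 0.0553]
tcp_rot: [[0.003, 1.0, 0.002], [1.0, -0.003, 0.0], [0.0, 0.002, -1.0]]
force: [-0.4, 0.8, -0.3]
opening: 0.002
grasp_force: 0.0
```

step_arm --pt "-0.03 0 0 0 0 0 1" --pt "-0.086 0 0 0 0 0 1" --pt "-0.142 0 0 0 0 0 1" --pt "-0.198 0 0 0 0 0 1" --pt "-0.254 0 0 0 0 0 1" --pt "-0.31 0 0 0 0 0 1" --pt "-0.366 0 0 0 0 0 1" --pt "-0.4 0 0 0 0 0 1"

```text
time_s: 14.7
position: [0.5752, 0.017, 0.0554]
tcp_rot: [[0.003, 1.0, 0.003], [1.0, -0.003, -0.001], [-0.001, 0.003, -1.0]]
force: [0.2, 0.0, -0.4]
opening: 0.004
grasp_force: 0.0
```

```bash
for i in 1 2 3 4; do python3 look.py S$i 1; done
```

```text
14.7 [0.5752 0.017  0.0554] 0.0
blue 369 [-18.9  12.4] ang 146.7
14.75 [0.5754 0.0159 0.0553] 0.01
blue 373 [-19.9   9.8] ang 153.7
14.8 [0.5751 0.0173 0.0551] 0.0
blue 409 [-20.9   8. ] ang 159.0
14.85 [0.5748 0.0184 0.0549] 0.01
blue 434 [-21.1   6.7] ang 162.4
```

View pics/top_S4.png

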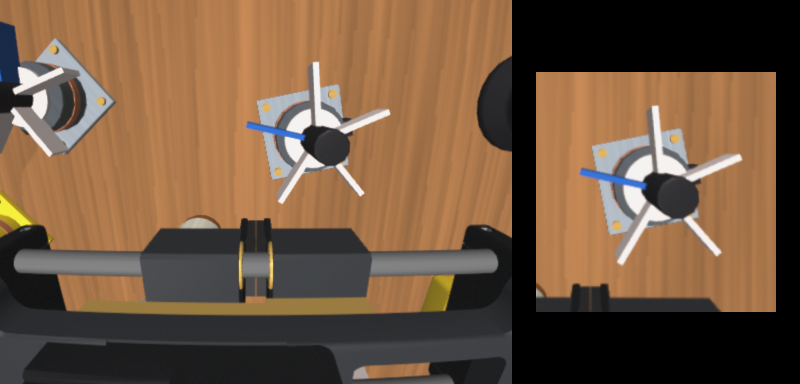

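S also runs on (147° → 154° → 159° → 162°), so Q and S are good and P and R bind. Next I fit the tray's pose with its known box size against the red silhouettes. I have used all ten picture views, so the rest is done from numbers.

```bash
cat > tray.py <<'E'
from h import *
import pickle
from scipy.optimize import minimize
d=pickle.load(open("c0.pkl","rb")); st,cw=pickle.load(open("w_Q0.pkl","rb"))
V=[(d["scene"],np.array(d["scene"]["world_from_camera"])),(d["side"],np.array(d["side"]["world_from_camera"]))]
def red(c,T):
    hsv=cv2.cvtColor(c["image"],cv2.COLOR_RGB2HSV); m=cv2.inRange(hsv,(0,150,60),(8,255,255))|cv2.inRange(hsv,(172,150,60),(180,255,255))
    n,l,s,ce=cv2.connectedComponentsWithStats(m); u,v=proj(c,[[.517,.332,.005]],T)[0].astype(int); return (l==l[v,u]).astype(np.uint8)
ms=[red(*v) for v in V]
def cost(q,each=False):
    x,y,a=q; C,S=np.cos(a),np.sin(a); P=[]
    for sx in(-1,1):
        for sy in(-1,1):
            for z in(0,.032):
                X,Y=sx*.1225,sy*.0725; P.append([x+C*X-S*Y,y+S*X+C*Y,z])
    r=[]
    for (c,T),m in zip(V,ms):
        h=cv2.convexHull((proj(c,P,T)*16).astype(np.int32)); k=np.zeros_like(m); cv2.fillPoly(k,[h],1,shift=4); r.append(1-(k&m).sum()/(k|m).sum())
    return r if each else sum(r)
b=min((minimize(cost,[.517,.332,a],method="Nelder-Mead",options=dict(initial_simplex=[[.517,.332,a],[.53,.332,a],[.517,.345,a],[.517,.332,a+.1]])) for a in(.1,.2,.3)),key=lambda r:r.fun)
print(b.x,np.degrees(b.x[2]),cost(b.x,True))
E
python3 tray.py; python3 -c "
from h import *
print(to((.4685,-.103,.18))[0])"; sed -i 's/"P":(.468,-.1035)/"P":(.4685,-.103)/;s/"S":(.609,.078)/"S":(.612,.078)/;s/"R":(.628,-.123)/"R":(.628,-.1245)/' h.py; python3 look.py S5
```

```text
[0.50382779 0.33542331 0.22807187] 13.067555862124536 [np.float64(0.03042494342469193), np.float64(0.008958369927981713)]
[-0.4084 -0.352  -0.418 ]
14.9 [0.5746 0.0192 0.0547] 0.0
blue 465 [-24.3   6. ] ang 166.2
```

Tray at (0.504, 0.335), yaw 13°, silhouette overlap error 3% and 1%. Next I grasp P.

step_arm --pt "0 0 -0.13 0 0 0 1" --pt "0 0 -0.27 0 0 0 1" --pt "-0.08 -0.07 -0.27 0 0 0 0" --pt "-0.17 -0.15 -0.27 0 0 0 -1" --pt "-0.27 -0.23 -0.27 0 0 0 -1" --pt "-0.36 -0.31 -0.27 0 0 0 -1" --pt "-0.408 -0.352 -0.27 0 0 0 -1" --pt "-0.408 -0.352 -0.27 0 0 0 -1"

```text
time_s: 15.62
position: [0.4658, -0.1037, 0.1352]
tcp_rot: [[0.004, 1.0, -0.003], [1.0, -0.004, 0.0], [0.0, -0.003, -1.0]]
force: [-0.3, -0.2, -0.3]
opening: 0.374
grasp_force: 0.0
```

```bash
python3 - <<'E'
from h import *
s=read_state();print(s["position"],s["opening"],to((.4685,-.103,.078)))
import pickle
c=capture("wrist");T=wristT(c,s);pickle.dump((s,c),open("w_Pg.pkl","wb"))
uv=proj(c,[[.4685,-.103,.084]],T)[0];print(uv)
# P hub / rotor centre from black disc near the expected spot in scene+side cams, relative to start
E
```

```text
[ 0.46583358 -0.10371796  0.1352129 ] 0.37422000897353674 (array([0.0023, 0.0094, 0.1907]), array([-0.0032, -0.0006, -0.0055]))
[257.55369382 209.48661531]
```

step_arm --pt "0 0.005 0 0 0 0 -1" --pt "0 0.005 0 0 0 0 -1" --pt "0 0.005 0 0 0 0 -1" --pt "0 0.005 0.06 0 0 0 -1" --pt "0 0.005 0.12 0 0 0 -1" --pt "0 0.005 0.185 0 0 0 -1" --pt "0 0.005 0.19 0 0 0 -1" --pt "0 0.005 0.19 0 0 0 -1"

```text
time_s: 16.33
position: [0.4697, -0.1018, 0.0773]
tcp_rot: [[0.001, 1.0, -0.002], [1.0, -0.001, 0.001], [0.001, -0.002, -1.0]]
force: [-0.2, -0.5, -0.2]
opening: 0.976
grasp_force: 0.0
```

step_arm --pt "0 0 0 0 0 0 1" --pt "0 0 0 0 0 0 1" --pt "0 0 0 0 0 0 1" --pt "0 0 0 0 0 0 1" --pt "0 0 0 0 0 0 1" --pt "0 0 0 0 0 0 1" --pt "0 0 0 0 0 0 1" --pt "0 0 0 0 0 0 1"

```text
time_s: 17.0
position: [0.47, -0.1029, 0.0783]
tcp_rot: [[0.002, 1.0, 0.0], [1.0, -0.002, -0.0], [-0.0, 0.0, -1.0]]
force: [-0.1, 0.1, -0.3]
opening: 0.477
grasp_force: 0.0
```

step_arm --pt "0 0 0 0 0 0 1" --pt "0 0 0 0 0 0 1" --pt "0 0 0 0 0 0 1" --pt "0 0 0 0 0 0 1" --pt "0 0 0 0 0 0 1" --pt "0 0 0 0 0 0 1" --pt "0 0 0 0 0 0 1" --pt "0 0 0 0 0 0 1"

```text
time_s: 17.67
position: [0.4694, -0.1026, 0.0781]
tcp_rot: [[0.002, 1.0, -0.001], [1.0, -0.002, 0.001], [0.001, -0.001, -1.0]]
force: [-2.0, 0.9, 2.8]
opening: 0.194
grasp_force: 30.0
```

step_arm --pt "0 0 -0.03 0 0 0 1" --pt "0 0 -0.08 0 0 0 1" --pt "0 0 -0.16 0 0 0 1" --pt "0 0 -0.24 0 0 0 1" --pt "0 0 -0.33 0 0 0 1" --pt "0 0 -0.4 0 0 0 1" --pt "0 0 -0.4 0 0 0 1"

```text
time_s: 18.25
position: [0.4734, -0.1042, 0.2025]
tcp_rot: [[0.002, 1.0, 0.01], [1.0, -0.002, -0.005], [-0.005, 0.01, -1.0]]
force: [1.0, 0.5, -2.4]
opening: 0.195
grasp_force: 30.0
```

```bash
python3 - <<'E'
from h import *
s=read_state();print(s["position"],s["opening"],s["force"],s["grasp_force"],to((.4475,.322,.198)))
E
```

```text
[ 0.4733944  -0.10417052  0.20254239] 0.19511161620758133 [ 1.04492548  0.53108757 -2.42253124] 29.971967339515686 (array([ 1.4204, -0.0893,  0.0078]), array([ 0.0133,  0.0058, -0.0026]))
```

The motor is held: 2.4 N of weight and a 17 mm opening. Next I carry it to the near tray slot.

step_arm --pt "0.06 -0.005 0 0 0 0 1" --pt "0.15 -0.01 0 0 0 0 1" --pt "0.25 -0.015 0 0 0 0 1" --pt "0.36 -0.02 0 0 0 0 1" --pt "0.47 -0.03 0 0 0 0 1" --pt "0.58 -0.035 0 0 0 0 1" --pt "0.69 -0.045 0 0 0 0 1" --pt "0.8 -0.05 0 0 0 0 1"

```text
time_s: 18.92
position: [0.4546, 0.1388, 0.1972]
tcp_rot: [[0.002, 1.0, -0.001], [1.0, -0.002, 0.0], [0.0, -0.001, -1.0]]
force: [0.8, -0.1, -2.7]
opening: 0.195
grasp_force: 30.0
```

step_arm --pt "0.11 -0.005 0 0 0 0 1" --pt "0.22 -0.01 0 0 0 0 1" --pt "0.33 -0.02 0 0 0 0 1" --pt "0.44 -0.025 0 0 0 0 1" --pt "0.54 -0.03 0 0 0 0 1" --pt "0.6 -0.036 0 0 0 0 1" --pt "0.62 -0.036 0 0 0 0 1" --pt "0.62 -0.036 0 0 0 0 1"

```text
time_s: 19.58
position: [0.4445, 0.3244, 0.1971]
tcp_rot: [[-0.0, 1.0, -0.001], [1.0, 0.0, -0.0], [-0.0, -0.001, -1.0]]
force: [-1.2, 0.2, -1.6]
opening: 0.189
grasp_force: 30.0
```

```bash
python3 - <<'E'
from h import *
s=read_state();print(s["position"],s["opening"],to((.4475,.322,.084)))
E
```

```text
[0.44453171 0.32443935 0.19708727] 0.18876541226070892 (array([-0.0081,  0.0101,  0.377 ]), array([-0.0008,  0.0002,  0.0006]))
```

step_arm --pt "-0.003 0.008 0.07 0 0 0 1" --pt "-0.005 0.008 0.15 0 0 0 1" --pt "-0.005 0.008 0.23 0 0 0 1" --pt "-0.005 0.008 0.3 0 0 0 1" --pt "-0.005 0.008 0.35 0 0 0 1" --pt "-0.005 0.008 0.37 0 0 0 1" --pt "-0.005 0.008 0.377 0 0 0 1" --pt "-0.005 0.008 0.377 0 0 0 1"

```text
time_s: 20.25
position: [0.4477, 0.3209, 0.0848]
tcp_rot: [[0.003, 1.0, -0.001], [1.0, -0.003, -0.0], [-0.0, -0.001, -1.0]]
force: [0.1, 0.5, -1.8]
opening: 0.191
grasp_force: 30.0
```

step_arm --pt "0 0 0 0 0 0 1" --pt "0 0 0 0 0 0 1"

```text
time_s: 20.42
position: [0.4484, 0.3218, 0.0862]
tcp_rot: [[0.002, 1.0, 0.002], [1.0, -0.002, 0.001], [0.001, 0.002, -1.0]]
force: [1.0, -0.2, -1.5]
opening: 0.189
grasp_force: 30.0
```

```bash
python3 - <<'E'
from h import *
s=read_state();print(s["position"],s["force"],to((.4475,.322,.0835)))
E
```

```text
[0.4484115  0.32183637 0.08617655] [ 1.02309419 -0.22664066 -1.46256813] (array([ 0.0005, -0.0031,  0.0089]), array([ 0.0029, -0.0012, -0.003 ]))
```

step_arm --pt "0 0 0.004 0 0 0 1" --pt "0 0 0.008 0 0 0 1" --pt "0 0 0.01 0 0 0 1" --pt "0 0 0.01 0 0 0 1"

```text
time_s: 20.75
position: [0.4475, 0.3218, 0.0827]
tcp_rot: [[0.002, 1.0, 0.0], [1.0, -0.002, 0.0], [0.0, 0.0, -1.0]]
force: [-0.8, -1.2, 2.2]
opening: 0.193
grasp_force: 30.0
```

step_arm --pt "0 0 0 0 0 0 0.5" --pt "0 0 0 0 0 0 0.2" --pt "0 0 0 0 0 0 0" --pt "0 0 0 0 0 0 -0.5" --pt "0 0 0 0 0 0 -1" --pt "0 0 0 0 0 0 -1" --pt "0 0 0 0 0 0 -1" --pt "0 0 0 0 0 0 -1"

```text
time_s: 21.42
position: [0.4475, 0.3217, 0.082]
tcp_rot: [[0.002, 1.0, -0.0], [1.0, -0.002, -0.0], [-0.0, -0.0, -1.0]]
force: [-0.5, -0.6, 0.1]
opening: 0.699
grasp_force: 0.0
```

step_arm --pt "0 0 -0.05 0 0 0 -1" --pt "0 0 -0.15 0 0 0 -1" --pt "0 0 -0.28 0 0 0 -1" --pt "0 0 -0.35 0 0 0 -1" --pt "0 0 -0.35 0 0 0 -1"

```text
time_s: 21.83
position: [0.4506, 0.3232, 0.1921]
tcp_rot: [[0.002, 1.0, 0.01], [1.0, -0.002, 0.005], [0.005, 0.01, -1.0]]
force: [-0.0, 0.4, 0.1]
opening: 0.986
grasp_force: 0.0
```

```bash
python3 - <<'E'
from h import *
s=read_state();c=capture("wrist");T=wristT(c,s);print(s["position"],s["opening"],to((.628,-.1245,.19)))
# black hub blob near expected top, and blue blade, white ring
g=cv2.cvtColor(c["image"],cv2.COLOR_RGB2HSV)
e=proj(c,[[.448,.322,.089],[.448,.322,.06],[.448+.03,.322,.011],[.448-.03,.322,.011]],T); print(e.round(0).tolist())
b=cv2.inRange(g,(0,0,0),(180,120,70)); n,l,st,ce=cv2.connectedComponentsWithStats(b)
for i in range(1,n):
    if st[i,4]>150: print(st[i],ce[i].round(0), hit(c,[ce[i]],.089,T).round(4))
w=cv2.inRange(g,(0,0,120),(180,60,255)); ys,xs=np.nonzero(w[:225]); print("white/grey",xs.min(),xs.max(),ys.min(),ys.max(),len(xs))
E
```

```text
[0.45062183 0.32323474 0.19206108] 0.985925777972993 (array([-1.4889e+00,  5.9910e-01, -1.4000e-03]), array([ 0.0076, -0.0034, -0.0025]))
[[251.0, 193.0], [251.0, 186.0], [275.0, 175.0], [227.0, 176.0]]
[242 178  17  23 297] [250. 189.] [[0.4477 0.3262 0.089 ]]
[141 218  49  35 975] [172. 239.] [[0.3658 0.2729 0.089 ]]
[322 219  48  34 967] [339. 239.] [[0.5401 0.2716 0.089 ]]
[    0   225   512   159 44506] [255. 325.] [[0.4518 0.1619 0.089 ]]
white/grey 214 511 146 224 1749
```

P stands in the tray, with the hub top where it should be for an upright motor. R is next.

step_arm --pt "-0.09 0.036 0 0 0 0 -1" --pt "-0.2 0.08 0 0 0 0 -1" --pt "-0.32 0.13 0 0 0 0 -1" --pt "-0.44 0.177 0 0 0 0 -1" --pt "-0.56 0.225 0 0 0 0 -1" --pt "-0.68 0.274 0 0 0 0 -1" --pt "-0.8 0.322 0 0 0 0 -1" --pt "-0.92 0.37 0 0 0 0 -1"

```text
time_s: 22.55
position: [0.557, 0.0437, 0.1852]
tcp_rot: [[0.002, 1.0, -0.004], [1.0, -0.002, 0.001], [0.0, -0.004, -1.0]]
force: [0.2, 0.0, 0.5]
opening: 1.0
grasp_force: 0.0
```

step_arm --pt "-0.12 0.048 0 0 0 0 -1" --pt "-0.24 0.096 0 0 0 0 -1" --pt "-0.36 0.145 0 0 0 0 -1" --pt "-0.47 0.19 0 0 0 0 -1" --pt "-0.54 0.22 0 0 0 0 -1" --pt "-0.57 0.23 0 0 0 0 -1" --pt "-0.57 0.23 0 0 0 0 -1" --pt "-0.57 0.23 0 0 0 0 -1"

```text
time_s: 23.22
position: [0.6251, -0.1247, 0.1855]
tcp_rot: [[0.003, 1.0, -0.004], [1.0, -0.003, 0.002], [0.002, -0.004, -1.0]]
force: [-1.3, 0.4, 0.2]
opening: 1.001
grasp_force: 0.0
```

```bash
python3 - <<'E'
from h import *
s=read_state();c=capture("wrist");T=wristT(c,s);print(s["position"],s["opening"],to((.628,-.1245,.078)))
g=cv2.cvtColor(c["image"],cv2.COLOR_RGB2HSV)
print(proj(c,[[.628,-.1245,.084]],T))
b=cv2.inRange(g,(0,0,0),(180,120,70)); n,l,st,ce=cv2.connectedComponentsWithStats(b)
for i in range(1,n):
    if st[i,4]>150: print(st[i],ce[i].round(0), hit(c,[ce[i]],.084,T).round(4))
E
```

```text
[ 0.62511455 -0.12466733  0.18551575] 1.0007999172152604 (array([-0.0027,  0.0111,  0.3596]), array([-0.0042, -0.0025, -0.0018]))
[[257.61254469 192.23624857]]
[379   0  38   8 208] [397.   3.] [[0.7472 0.0435 0.084 ]]
[136  49  25  22 412] [148.  60.] [[ 0.5316 -0.003   0.084 ]]
[377 130  33  33 690] [392. 146.] [[ 0.7556 -0.0789  0.084 ]]
[249 175  17  25 309] [257. 187.] [[ 0.6274 -0.1195  0.084 ]]
[ 140  201   56   52 1270] [172. 233.] [[ 0.5401 -0.1684  0.084 ]]
[323 218  48  35 992] [340. 239.] [[ 0.7136 -0.1754  0.084 ]]
[    0   225   512   159 48971] [265. 324.] [[ 0.6368 -0.2834  0.084 ]]
```

step_arm --pt "0 0.007 0.08 0 0 0 -1" --pt "0 0.008 0.17 0 0 0 -1" --pt "0 0.008 0.25 0 0 0 -1" --pt "0 0.008 0.32 0 0 0 -1" --pt "0 0.008 0.35 0 0 0 -1" --pt "0 0.008 0.358 0 0 0 -1" --pt "0 0.008 0.358 0 0 0 1" --pt "0 0.008 0.358 0 0 0 1"

```text
time_s: 23.93
position: [0.6297, -0.1252, 0.0809]
tcp_rot: [[0.001, 1.0, 0.002], [1.0, -0.001, -0.001], [-0.001, 0.002, -1.0]]
force: [0.1, 0.7, 0.4]
opening: 0.921
grasp_force: 0.0
```

step_arm --pt "0 0 0 0 0 0 1" --pt "0 0 0 0 0 0 1" --pt "0 0 0 0 0 0 1" --pt "0 0 0 0 0 0 1" --pt "0 0 0 0 0 0 1" --pt "0 0 0 0 0 0 1" --pt "0 0 0 0 0 0 1" --pt "0 0 0 0 0 0 1"

```text
time_s: 24.6
position: [0.6289, -0.1257, 0.0796]
tcp_rot: [[0.002, 1.0, -0.0], [1.0, -0.002, 0.0], [0.0, -0.0, -1.0]]
force: [1.0, -0.3, 0.5]
opening: 0.322
grasp_force: 0.0
```

step_arm --pt "0 0 0 0 0 0 1" --pt "0 0 0 0 0 0 1" --pt "0 0 0 0 0 0 1" --pt "0 0 0 0 0 0 1" --pt "0 0 0 0 0 0 1" --pt "0 0 0 0 0 0 1"

```text
time_s: 25.1
position: [0.6283, -0.1256, 0.0796]
tcp_rot: [[0.002, 1.0, -0.001], [1.0, -0.002, 0.0], [0.0, -0.001, -1.0]]
force: [-2.6, -0.6, 2.1]
opening: 0.193
grasp_force: 30.0
```

step_arm --pt "0 0 -0.03 0 0 0 1" --pt "0 0 -0.08 0 0 0 1" --pt "0 0 -0.16 0 0 0 1" --pt "0 0 -0.24 0 0 0 1" --pt "0 0 -0.33 0 0 0 1" --pt "0 0 -0.4 0 0 0 1" --pt "0 0 -0.4 0 0 0 1" --pt "0 0 -0.4 0 0 0 1"

```text
time_s: 25.77
position: [0.6302, -0.1259, 0.2009]
tcp_rot: [[0.002, 1.0, 0.004], [1.0, -0.002, -0.001], [-0.001, 0.004, -1.0]]
force: [-0.9, 0.4, -3.6]
opening: 0.192
grasp_force: 30.0
```

```bash
python3 - <<'E'
from h import *
s=read_state();print(s["position"],s["opening"],s["force"],s["grasp_force"],to((.5605,.348,.198)))
E
```

```text
[ 0.63019226 -0.12591887  0.20091841] 0.19156328909331397 [-0.90876795  0.40197182 -3.64877835] 29.973600804805756 (array([ 1.5793, -0.2356,  0.0067]), array([ 0.0054,  0.0016, -0.0026]))
```

step_arm --pt "0.06 -0.01 0 0 0 0 1" --pt "0.15 -0.022 0 0 0 0 1" --pt "0.26 -0.04 0 0 0 0 1" --pt "0.37 -0.055 0 0 0 0 1" --pt "0.49 -0.073 0 0 0 0 1" --pt "0.61 -0.09 0 0 0 0 1" --pt "0.73 -0.11 0 0 0 0 1" --pt "0.85 -0.127 0 0 0 0 1"

```text
time_s: 26.43
position: [0.5894, 0.131, 0.197]
tcp_rot: [[0.003, 1.0, -0.004], [1.0, -0.003, 0.0], [0.0, -0.004, -1.0]]
force: [0.7, -0.5, -2.1]
opening: 0.187
grasp_force: 30.0
```

step_arm --pt "0.11 -0.016 0 0 0 0 1" --pt "0.22 -0.033 0 0 0 0 1" --pt "0.34 -0.05 0 0 0 0 1" --pt "0.46 -0.068 0 0 0 0 1" --pt "0.58 -0.086 0 0 0 0 1" --pt "0.67 -0.1 0 0 0 0 1" --pt "0.73 -0.108 0 0 0 0 1" --pt "0.73 -0.108 0 0 0 0 1"

```text
time_s: 27.1
position: [0.557, 0.3526, 0.1968]
tcp_rot: [[-0.002, 1.0, -0.004], [1.0, 0.002, 0.001], [0.001, -0.004, -1.0]]
force: [0.1, 0.6, -2.8]
opening: 0.189
grasp_force: 30.0
```

step_arm --pt "0 0 0 0 0 0 1" --pt "0 0 0 0 0 0 1"

```text
time_s: 27.27
position: [0.5586, 0.3475, 0.1977]
tcp_rot: [[0.002, 1.0, -0.003], [1.0, -0.002, -0.002], [-0.002, -0.003, -1.0]]
force: [-0.6, 1.0, -2.6]
opening: 0.192
grasp_force: 30.0
```

```bash
python3 - <<'E'
from h import *
s=read_state();print(s["position"],s["opening"],to((.5605,.348,.085)))
E
```

```text
[0.55859904 0.34747254 0.19766107] 0.1916684654498393 (array([0.0025, 0.0075, 0.3755]), array([-0.0039,  0.0025, -0.0026]))
```

step_arm --pt "0 0.003 0.07 0 0 0 1" --pt "0 0.003 0.15 0 0 0 1" --pt "0 0.003 0.23 0 0 0 1" --pt "0 0.003 0.3 0 0 0 1" --pt "0 0.003 0.35 0 0 0 1" --pt "0 0.003 0.37 0 0 0 1" --pt "0 0.003 0.375 0 0 0 1" --pt "0 0.003 0.375 0 0 0 1"

```text
time_s: 27.93
position: [0.5608, 0.3476, 0.087]
tcp_rot: [[0.003, 1.0, -0.0], [1.0, -0.003, -0.0], [-0.0, -0.0, -1.0]]
force: [-0.2, -0.2, -2.5]
opening: 0.195
grasp_force: 30.0
```

step_arm --pt "0 0 0.003 0 0 0 1" --pt "0 0 0.005 0 0 0 1" --pt "0 0 0.005 0 0 0 1"

```text
time_s: 28.18
position: [0.561, 0.3486, 0.0868]
tcp_rot: [[0.002, 1.0, 0.002], [1.0, -0.002, 0.001], [0.001, 0.002, -1.0]]
force: [-0.2, 1.0, -3.9]
opening: 0.188
grasp_force: 30.0
```

```bash
python3 - <<'E'
from h import *
s=read_state();print(s["position"],s["force"])
E
```

```text
[0.56102469 0.34861893 0.08675622] [-0.2121713  0.9950303 -3.9379566]
```

step_arm --pt "0 0 0.004 0 0 0 1" --pt "0 0 0.008 0 0 0 1" --pt "0 0 0.01 0 0 0 1" --pt "0 0 0.01 0 0 0 1"

```text
time_s: 28.52
position: [0.5602, 0.3489, 0.084]
tcp_rot: [[0.002, 1.0, 0.0], [1.0, -0.002, 0.001], [0.001, 0.0, -1.0]]
force: [-2.4, -0.5, 4.6]
opening: 0.192
grasp_force: 30.0
```

step_arm --pt "0 0 0 0 0 0 1" --pt "0 0 0 0 0 0 1"

```text
time_s: 28.68
position: [0.5602, 0.3488, 0.0839]
tcp_rot: [[0.002, 1.0, 0.0], [1.0, -0.002, 0.0], [0.0, 0.0, -1.0]]
force: [-3.2, -0.4, 5.3]
opening: 0.196
grasp_force: 30.0
```

Contact with the tray floor: the force rose to about +5 N. I release and retreat.

step_arm --pt "0 0 -0.001 0 0 0 0.5" --pt "0 0 -0.001 0 0 0 0.2" --pt "0 0 -0.001 0 0 0 0" --pt "0 0 -0.001 0 0 0 -0.5" --pt "0 0 -0.001 0 0 0 -1" --pt "0 0 -0.001 0 0 0 -1" --pt "0 0 -0.001 0 0 0 -1" --pt "0 0 -0.001 0 0 0 -1"

```text
time_s: 29.35
position: [0.5604, 0.3484, 0.0828]
tcp_rot: [[0.002, 1.0, -0.0], [1.0, -0.002, -0.0], [-0.0, -0.0, -1.0]]
force: [-0.1, -0.2, 0.6]
opening: 0.695
grasp_force: 0.0
```

step_arm --pt "0 0 -0.05 0 0 0 -1" --pt "0 0 -0.15 0 0 0 -1" --pt "0 0 -0.28 0 0 0 -1" --pt "0 0 -0.4 0 0 0 -1" --pt "0 0 -0.52 0 0 0 -1" --pt "-0.1 -0.1 -0.6 0 0 0 -1" --pt "-0.1 -0.1 -0.6 0 0 0 -1" --pt "-0.1 -0.1 -0.6 0 0 0 -1"

```text
time_s: 30.02
position: [0.5295, 0.3177, 0.2653]
tcp_rot: [[0.003, 1.0, 0.003], [1.0, -0.003, 0.001], [0.001, 0.003, -1.0]]
force: [-0.4, -0.2, -0.4]
opening: 0.995
grasp_force: 0.0
```

```bash
python3 - <<'E'
from h import *
import pickle
s=read_state();c=capture("wrist");T=wristT(c,s);print(s["time_s"],s["position"])
def blobs(c,T,pts,z):
    g=cv2.cvtColor(c["image"],cv2.COLOR_RGB2HSV); b=cv2.inRange(g,(0,0,0),(180,130,75)); n,l,st,ce=cv2.connectedComponentsWithStats(b)
    for p in pts:
        e=proj(c,[[*p,z]],T)[0]; i=min(range(1,n),key=lambda i:np.hypot(*(ce[i]-e))+(1e3 if st[i,4]<15 else 0)); print(" exp",e.round(0),"got",ce[i].round(0),st[i,2:5],hit(c,[ce[i]],z,T)[0].round(3))
blobs(c,T,[(.4475,.322),(.5605,.349)],.089)
d=pickle.load(open("c0.pkl","rb"))
for n in("scene","side"):
    c=capture(n); T=np.array(c["world_from_camera"]); print(n); blobs(c,T,[(.4475,.322),(.5605,.349)],.08); blobs(c,T,[M["Q"],M["S"]],.075)
    print(" start:"); blobs(d[n],T,[M["Q"],M["S"]],.075)
    # change outside motors/arm: jar, dial, transformer, case patches
    for nm,p,z in(("jar",(.53,0),.05),("dial",(.516,.189),.01),("transf",(.522,-.183),.03),("yellow",(.362,-.005),.05),("green",(.332,-.147),.05),("pencils",(.741,-.249),.08),("emit",(.755,.09),.04)):
        u,v=proj(c,[[*p,z]],T)[0].astype(int); a=d[n]["image"][max(v-14,0):v+14,u-14:u+14].astype(int); b=c["image"][max(v-14,0):v+14,u-14:u+14].astype(int); print("  ",nm,np.abs(a-b).mean().round(1) if a.size else None,end="")
    print()
E
```

```text
30.0167 [0.52952702 0.31774768 0.26531055]
 exp [188. 172.] got [191. 169.] [ 17  18 198] [0.452 0.325 0.089]
 exp [280. 149.] got [279. 147.] [ 14  15 160] [0.559 0.352 0.089]
scene
 exp [377. 151.] got [376. 154.] [ 7 11 37] [0.457 0.316 0.08 ]
 exp [394. 182.] got [393. 184.] [ 7 12 38] [0.57  0.345 0.08 ]
 exp [302. 146.] got [301. 148.] [ 6 11 36] [0.44  0.104 0.075]
 exp [295. 195.] got [294. 197.] [ 6 13 47] [0.618 0.077 0.075]
 start:
 exp [302. 146.] got [301. 147.] [ 5 10 37] [0.437 0.104 0.075]
 exp [295. 195.] got [295. 196.] [ 6 12 42] [0.615 0.078 0.075]
   jar 4.1   dial 4.2   transf 3.9   yellow 3.8   green 3.8   pencils 4.8   emit 3.9
side
 exp [259. 332.] got [260. 334.] [  9  17 111] [0.445 0.324 0.08 ]
 exp [190. 330.] got [192. 333.] [ 12  16 122] [0.556 0.352 0.08 ]
 exp [295. 232.] got [296. 234.] [ 8 16 89] [0.428 0.111 0.075]
 exp [215. 203.] got [197. 224.] [ 169  111 8610] [0.63  0.139 0.075]
 start:
 exp [295. 232.] got [296. 235.] [ 9 17 98] [0.428 0.112 0.075]
 exp [215. 203.] got [217. 207.] [ 9 16 91] [0.604 0.087 0.075]
   jar 22.8   dial 37.5   transf 20.5   yellow 22.7   green 17.7   pencils 33.9   emit 37.8
```

```bash
python3 -c "
from rig import *
print(hand_in())"
```

```text
the job is handed in; nothing more can be done
None
```

I tested all four motors: two bind and are now upright in the red tray, and the two free-running ones were left standing where they were. But my first push on one of the binding motors shoved it about 36 mm, so it was not left in its place for the test; I finished testing it there before moving it to the tray.

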